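Hook a mould tray into its filling cradle

TASK

On the ice maker's bench, take the white mould tray with six cells and a flat tongue at one end, hook its tongue under the overhanging lip of the steel cradle with the other end still raised, then swing that end down and leave the tray lying flat on the cradle's floor with the tongue still under the lip. Leave the square four-cell tray where it is.

Things in the scene. Friction and masses are not known exactly. Their poses are not given: they have to be found in the camera images.
- tray_center (a point): Middle of the loose white tray to load, 34 mm above its underside. Axes: x along it, away from the tongue; z up. Open box 110 (x) by 100 (y) by 28 mm high, six cells (3 by 2), flat underside, about 180 g. Upright grip rib in its middle, 12 thick (y), 56 long (x), top 68 mm above the underside, 40 above the rim: pinch it across y from above. The tongue is at the -x end.
- tongue_tip (a point): Middle of the end edge of that tray's tongue, half-way up its thickness: 95 mm from tray_center along the tray's -x, 31 mm lower. Same axes. The tongue is a flat plate 40 mm long (x), 90 wide, 6 thick, underside level with the tray's; tray and tongue are 150 mm long together.
- cradle: Fixed steel cradle 172 (x) by 136 by 31 mm. Origin: centre of underside, z up. Floor 5 mm above the bench. At its -x end (robot side) a wall, inner face x=-82, carries the lip: free edge x=-56, underside 22 above the floor, 4 thick. +x stop wall: inner face x=82, top 20 above the floor. Side rails: y=+-64, 8 high. Tray goes in with its x along this x; play 14 lengthwise, 14 each side.
- square_tray_center (a point): Middle of the wrong tray, 34 mm above its underside; leave it alone. White plastic, square, 100 by 100 by 28 mm, four cells, the same grip rib, no tongue.
Not all that is in view belongs to the job. What is shaped like the part that bears tray_center but blue or red is not meant.

How it is judged:
On the way:
1. the six-cell tray's tongue is under the cradle's lip while its other end is still raised (tray tilted by more than 4 degrees) (x of tongue_tip in the frame of cradle between -0.09 and -0.06 m and z of tongue_tip in the frame of cradle below 0.026 m and y of tongue_tip in the frame of cradle between -0.04 and 0.04 m and angle between tray_center's own z axis and vertical above 0.07 rad), for 0.2 s.
At the end, for the whole second after the job is handed in: The six-cell tray lies at rest flat (within 3 degrees) on the cradle's floor (within 4 mm), between the side rails (its middle within 20 mm of the cradle's centre line), its tongue at least 6 mm under the lip; the square tray is within 30 mm of where it was (x of tongue_tip in the frame of cradle below -0.062 m and z of tray_center in the frame of cradle between 0.035 and 0.043 m and y of tray_center in the frame of cradle between -0.02 and 0.02 m and angle between tray_center's own z axis and vertical below 0.052 rad and linear speed of tray below 0.02 m/s and distance of square_tray_center from where it was at the start of the episode below 0.03 m); the robot touches nothing.
It fails at once if the square four-cell tray is moved by more than 30 mm (distance of square_tray_center from where it was at the start of the episode above 0.03 m).
It also fails if it takes over 45 s, if anything falls off the work surface, if the arm or the gripper's body presses on something with over 40 N, if the wrist force passes 120 N, or if a joint passes its speed limit or range.

ROBOT

A 7-joint arm with a two-finger parallel gripper is mounted at the origin on the work surface. World frame = base frame: x ahead of the robot, y to its left, z up, the work surface at z = 0. Lengths are in m, angles in rad, forces in N, time in s.
With the tool pointing down it reaches from about 0.425 to 0.925 m from the base axis. Payload 6.8 kg.
Tool frame: the origin (TCP) lies at the very end of the fingers, on their centre line; the grasp point (between the pads) lies 19 mm behind it (r.grip_point_offset is the distance from the TCP to the grasp point, in m); z points along the fingers, y is the line along which they close (so a half turn about z gives the same grasp; the last joint's range is limited). The gripper opens to 85 mm and grips with 20 to 120 N. Pads are 22 mm wide; open, the fingers measure 114 mm over their backs; the gripper's body (76 mm by 85 mm) begins 54 mm behind the grasp point. The pads swing forward as they close: fully open they stand 13 mm farther back than shut.
Start: joints at [1.167, 0.477, 0.022, 1.555, -0.011, 1.109, -0.083], TCP at [0.197, -0.646, 0.231] pointing down, gripper open.
Joint ranges: [-2.96, 2.96], [-0.34, 2.1], [-1.41, 1.46], [0.24, 2.44], [-1.37, 4.51], [0.17, 1.92], [-2.96, 2.96]. Speed limits (rad/s): [2.39, 2.39, 3.14, 3.14, 3.14, 3.14, 3.14].

INTERFACE

Orientations are given as a rotation vector (axis times angle).
In Python, from bench import status, eyes, r gives the robot as it stands.
- The arm moves only by the shell command python3 -m crank 'ROWS' [OPENING] [FORCE]. ROWS is JSON, a list of rows, each a list of 6 numbers: the shift along the tool's x, y, z normalised to -1 to 1, where 1 is 0.02 m, then the turn, a rotation vector about the tool's x, y, z normalised to -1 to 1, where 1 is 45 degrees. A call has 1 to 12 rows; each row shifts and turns the commanded pose from where the row before left it, along the tool's axes as they then stand; what a row does not reach is not made up. A row lasts 1/10 s, in which the tool goes at most 50 mm and 8.59 degrees, less where a joint would pass 70% of its speed; a pose out of reach is approached as far as the arm can. A call with a number of a shift or a turn outside -1 to 1 is refused whole. A call with a gripper value outside its range is refused whole. OPENING is the opening, from 0 (shut) to 1 (fully open), set as the call begins (- or left out, the last holds). The fingers move at their own pace and stop on an object; FORCE is the grip in N (left out, the last holds). Time passes only in rows, so rows that do not move let the fingers close. It gives the time, the measured TCP pose, the force, the opening and the grip force at its end, in the units of the state.
- status.get_obs(): the state, without advancing time (a new reading comes with each control period).
- eyes.grab_frame(name): name is "scene" or "side" or "wrist"; returns a dict with "image" (400x640x3 uint8, red, green, blue), "depth" (400x640 float32, m along the optical axis (not along the pixel's ray), 0 where there is no reading), "fovy" (degrees; the focal length in pixels is half the picture's height over the tangent of half this angle, whatever the lens; pixels are square), "cx", "cy" (the principal point, pixels), "world_to_cam" (4x4, takes a point from world to camera coordinates). Camera axes: x right, y up, looking along -z (the intrinsics and any distortion apply to the point x, -y, -z); pixel columns grow to the right and rows downward; lengths in m; the calibration is good to about 2 mm. A picture is of the moment at which its call begins.
- r.hand_in(): hands the job in; it is judged then, once.
The state is a dict: "clock": time; "joints": joint angles; "qvel": joint speeds; "tau": joint torques, N m; "tcp_pos": TCP position; "orientation": TCP orientation; "contact_force": force on the tool from outside, world axes, zero at the start; "moment": the same for the moment, N m; "grip_width": finger opening in m; "gripper_force": force on a finger pad.
Only numpy, scipy, OpenCV 4.12 (cv2) and the standard library are available. Lean on these libraries where they do the work, as an engineer would, in place of code of your own. Each camera call takes 0.05 s, during which the arm holds its last target. There are 200 camera calls.

## Working session

There is one attempt and no reset: what is moved stays moved. The work goes in short steps, Python scripts to look and compute and a shell command to move; the robot and the scene stay as the last step left them, time stands still between calls to the robot, and variables do not carry over. Pictures are saved under pics/ and viewed, at most 10 in all, crops included, and the job is handed in when it is done.

```bash
mkdir -p pics; ls; python3 - <<'E'
from bench import status, eyes, r
import cv2,numpy as np
for n in ("scene","side"):
    f=eyes.grab_frame(n); cv2.imwrite(f"pics/{n}0.png",f["image"][:,:,::-1]); np.savez(f"{n}0.npz",**f)
    print(n,f["fovy"],f["cx"],f["cy"],{k for k in f}); print(np.round(np.linalg.inv(f["world_to_cam"]),3))
o=status.get_obs(); print({k:np.round(v,3) for k,v in o.items()})
E
```

```text
pics
scene 45.802934887044884 319.8308299119991 201.49013841817188 {'world_to_cam', 'cy', 'fovy', 'cx', 'image', 'depth'}
[[ 0.698 -0.539  0.472  1.051]
 [ 0.716  0.517 -0.469 -0.695]
 [ 0.009  0.665  0.747  1.043]
 [ 0.     0.     0.     1.   ]]
side 56.87002240373565 323.5860426191665 203.44378012217118 {'world_to_cam', 'cy', 'fovy', 'cx', 'image', 'depth'}
[[-0.985  0.124 -0.122  0.316]
 [-0.174 -0.751  0.637  0.463]
 [-0.012  0.648  0.761  0.711]
 [ 0.     0.     0.     1.   ]]
{'clock': np.float64(0.1), 'joints': array([ 1.167,  0.478,  0.022,  1.556, -0.011,  1.109, -0.083]), 'qvel': array([ 0.   , -0.004,  0.001, -0.003, -0.   ,  0.   , -0.   ]), 'tau': array([ 4.0000e-03, -5.9776e+01,  1.6130e+00, -2.8196e+01,  1.3000e-02,
        5.0000e-03,  0.0000e+00]), 'tcp_pos': array([ 0.197, -0.645,  0.23 ]), 'orientation': array([-3.106e+00, -4.630e-01,  1.000e-03]), 'contact_force': array([-0.032, -0.088,  0.186]), 'moment': array([0.068, 0.012, 0.08 ]), 'gripper_force': np.float64(0.0), 'grip_width': np.float64(0.085)}
```

View pics/scene0.png

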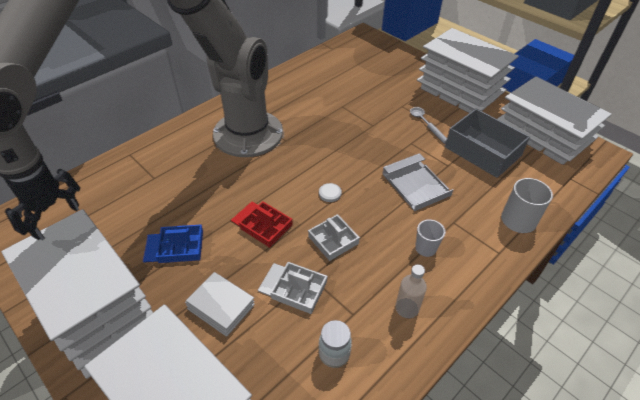

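View pics/side0.png

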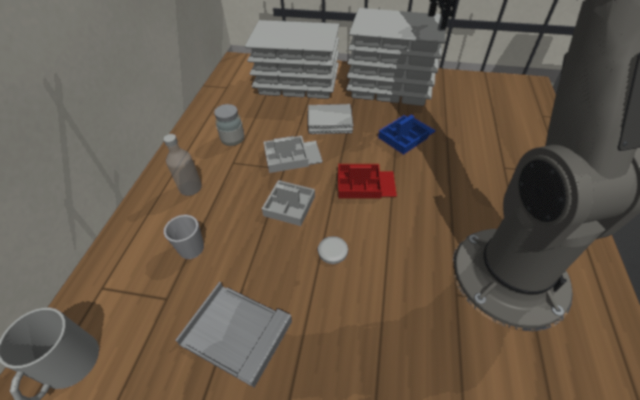

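Candidates (scene image): a white six-cell tray with tongue at (297,287), tongue at (272,280); the square white tray at (333,237); a blue tray at (180,243) and a red one at (265,222); a plain white box at (220,303). By the description I choose (297,287). The cradle is at (417,182) in scene and (235,332) in side, with its lip toward the robot.

```bash
cat > h.py <<'E'
import numpy as np,cv2
def cloud(f):
    d=f["depth"]; H,W=d.shape; fl=H/2/np.tan(np.radians(float(f["fovy"]))/2)
    v,u=np.mgrid[:H,:W]; p=np.stack([(u-f["cx"])/fl*d,-(v-f["cy"])/fl*d,-d,np.ones_like(d)],-1)
    return (p@np.linalg.inv(f["world_to_cam"]).T)[...,:3]
def rect(P):
    c,s,a=cv2.minAreaRect(P[:,:2].astype(np.float32)); return np.round(c,4),np.round(s,4),round(a,2)
E
python3 - <<'E'
import numpy as np,cv2
from h import *
for n,bx in (("scene",dict(tray=(255,255,335,318),sq=(305,212,362,262),cradle=(378,148,456,212))),("side",dict(tray=(258,130,327,175),sq=(258,178,318,226),cradle=(172,278,298,385)))):
    f=dict(np.load(n+"0.npz")); P=cloud(f); im=f["image"].astype(int)
    grey=(im.max(2)-im.min(2))<28
    wood=P[(~grey)&(f["depth"]>0)&(abs(P[...,2])<.02)]; print(n,"wood z",np.median(wood[:,2]))
    for k,(x0,y0,x1,y1) in bx.items():
        s=np.s_[y0:y1,x0:x1]; Q=P[s]; z=Q[...,2]; g=grey[s]&(f["depth"][s]>0)
        print(k,"hist",np.histogram(z[g],np.arange(-.01,.09,.005))[0])
        m=g&(z<.1)
        n_,L,st,_=cv2.connectedComponentsWithStats(m.astype(np.uint8)); m=L==1+st[1:,4].argmax()
        print("  all",*rect(Q[m&(z>.003)]))
        if k!="cradle":
            print("  rim",*rect(Q[m&(z>.022)&(z<.034)])); print("  rib",*rect(Q[m&(z>.058)]),np.percentile(z[m],99))
            print("  low",*rect(Q[m&(z>.003)&(z<.01)]))
        else:
            print("  lip",*rect(Q[m&(z>.027)]))
i=cv2.imread("pics/scene0.png")[205:325,225:365]; i2=cv2.imread("pics/side0.png")[120:240,250:390]
cv2.imwrite("pics/crop.png",cv2.resize(np.vstack([i,i2]),None,fx=2.5,fy=2.5,interpolation=2))
E
```

```text
scene wood z -0.0013896954493823888
tray hist [  0  87 693 392 168 173 261 243  40  26  23  24  21  31  40  74   5   0
   0]
  all [ 0.5507 -0.2943] [0.1509 0.1049] 23.29
  rim [ 0.5686 -0.2867] [0.1114 0.1039] 22.92
  rib [ 0.5695 -0.2874] [0.0563 0.015 ] 24.26 0.06769255091380019
  low [ 0.5511 -0.2956] [0.1505 0.1   ] 22.88
sq hist [  2  88 345 156 125 143 184 173  21  16  21  18  20  15  29  60   1   0
   0]
  all [ 0.5183 -0.1132] [0.1035 0.1046] 81.13
  rim [ 0.5177 -0.1124] [0.1019 0.1034] 81.38
  rib [ 0.5189 -0.1133] [0.0136 0.0545] 81.93 0.0679669988354074
  low [ 0.5186 -0.1136] [0.0998 0.103 ] 82.19
cradle hist [   2  126 1047  510  126   49   63  187  134    2    0    0    0    0
    0    0    0    0    0]
  all [0.5444 0.2209] [0.1418 0.1767] 73.78
  lip [0.5427 0.2189] [0.1366 0.1728] 72.78
side wood z -0.001832617624009658
tray hist [  1 107 511 201 148 129 184 143  25  26  27  34  25  31  53  39   0   0
   0]
  all [ 0.5475 -0.2933] [0.1494 0.104 ] 22.49
  rim [ 0.5659 -0.2859] [0.1098 0.1033] 22.26
  rib [ 0.5658 -0.2862] [0.0555 0.0164] 23.13 0.06611091658092938
  low [ 0.5472 -0.2933] [0.1483 0.1019] 22.99
sq hist [  0  77 367 145 146 164 236 218  24  34  27  35  28  29  58  58   0   0
   0]
  all [ 0.5139 -0.1122] [0.1048 0.1014] 80.17
  rim [ 0.5139 -0.1122] [0.1048 0.1014] 80.17
  rib [ 0.5142 -0.1109] [0.0139 0.0568] 78.36 0.06662852408236869
  low [ 0.5133 -0.1105] [0.1    0.0984] 80.72
cradle hist [   1  133 4064  548  347  151  212  973  298    0    0    0    0    0
    0    0    0    0    0]
  all [0.5411 0.2217] [0.1366 0.1733] 73.67
  lip [0.4729 0.2418] [0.1363 0.0311] 74.08
```

View pics/crop.png

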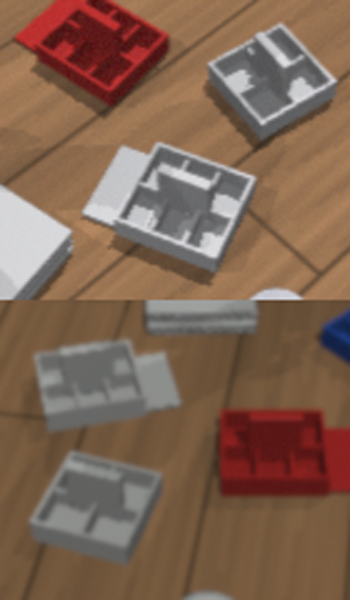

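The crop confirms the choice: the white tray has six cells, a middle rib and a tongue, and the square one has four cells and no tongue. Next I work out the first moves and check path clearance.

```bash
cat >> h.py <<'E'
from scipy.spatial.transform import Rotation as Ro
TR=np.array([.5675,-.2867]); TY=23.1; CR=np.array([.5423,.2215]); CY=-16.2
def Rt(yaw,tilt=0):  # tool R with x along tray x; tilt deg raises the +x end
    return Ro.from_euler('z',yaw,degrees=True)*Ro.from_euler('y',-tilt,degrees=True)*Ro.from_euler('x',180,degrees=True)
def go(o,p,yaw,tilt=0):
    R0=Ro.from_rotvec(o["orientation"]); R1=Rt(yaw,tilt); d=np.array(p)-o["tcp_pos"]
    print("shift(old axes)/20mm",np.round(R0.inv().apply(d)/.02,2),"shift(new axes)",np.round(R1.inv().apply(d)/.02,2),"turn/45",np.round(np.degrees((R0.inv()*R1).as_rotvec())/45,3))
E
python3 - <<'E'
from h import *
from bench import status
o=status.get_obs(); go(o,[*TR,.16],TY); go(o,[*TR,.037],TY)
a=o["tcp_pos"][:2]; d=TR-a; L=np.hypot(*d); d/=L
for n in("scene","side"):
    f=dict(np.load(n+"0.npz"));P=cloud(f)[f["depth"]>0]; q=P[:,:2]-a; t=q@d; s=abs(q@[-d[1],d[0]])
    for lo in np.arange(0,L,.1):
        m=(t>lo)&(t<lo+.1)&(s<.1)&(P[:,2]<.5); print(n,round(lo,1),np.round(P[m,2].max(),3) if m.any() else 0)
E
```

```text
shift(old axes)/20mm [ 22.97 -11.73   3.54] shift(new axes) [24.09 -9.21  3.52] turn/45 [-0.002  0.    -0.137]
shift(old axes)/20mm [ 22.97 -11.72   9.69] shift(new axes) [24.09 -9.21  9.67] turn/45 [-0.002  0.    -0.137]
scene 0.0 0.5
scene 0.1 0.224
scene 0.2 0.042
scene 0.3 0.043
scene 0.4 0.07
scene 0.5 0.07
side 0.0 0.33
side 0.1 0.222
side 0.2 0.04
side 0.3 0.04
side 0.4 0.067
side 0.5 0.068
```

```bash
python3 -m crank '[[0,0,-1,0,0,0],[0,0,-1,0,0,0],[0,0,-1,0,0,-0.137],[1,-0.4,0,0,0,0],[1,-0.4,0,0,0,0],[1,-0.4,0,0,0,0],[1,-0.4,0,0,0,0],[1,-0.4,0,0,0,0],[1,-0.4,0,0,0,0],[1,-0.4,0,0,0,0],[1,-0.4,0,0,0,0],[1,-0.4,0,0,0,0]]' 0.6
python3 -m crank '[[1,-0.4,0,0,0,0],[1,-0.4,0,0,0,0],[1,-0.4,0,0,0,0],[1,-0.4,0,0,0,0],[1,-0.4,0,0,0,0],[1,-0.4,0,0,0,0],[1,-0.4,0.5,0,0,0],[1,-0.4,0.5,0,0,0],[1,-0.4,1,0,0,0],[1,-0.4,1,0,0,0],[1,-0.4,1,0,0,0],[1,-0.4,1,0,0,0]]'
python3 -m crank '[[1,-0.4,0.5,0,0,0],[1,-0.4,0.5,0,0,0],[1,-0.4,0.5,0,0,0],[0,0,0,0,0,0],[0,0,0,0,0,0]]'
python3 - <<'E'
from h import *
from bench import status,eyes
f=eyes.grab_frame("wrist"); cv2.imwrite("pics/w1.png",f["image"][:,:,::-1])
P=cloud(f); g=(np.ptp(f["image"].astype(int),axis=2)<28)&(f["depth"]>0)&(np.hypot(P[...,0]-TR[0],P[...,1]-TR[1])<.07)
print("rib",*rect(P[g&(P[...,2]>.058)&(P[...,2]<.075)]),"rim",*rect(P[g&(P[...,2]>.02)&(P[...,2]<.034)]))
o=status.get_obs(); go(o,[*TR,.037],TY)
E
```

```text
clock: 1.3
tcp_pos: [0.3344, -0.5079, 0.2909]
orientation: [-3.077, -0.629, 0.001]
contact_force: [0.9, -0.4, -0.6]
grip_width: 0.0515
gripper_force: 0.0
clock: 2.5
tcp_pos: [0.5173, -0.3256, 0.1901]
orientation: [-3.078, -0.629, 0.001]
contact_force: [-0.4, 0.0, -0.1]
grip_width: 0.0513
gripper_force: 0.0
clock: 3.0
tcp_pos: [0.5625, -0.2806, 0.1608]
orientation: [-3.077, -0.631, 0.002]
contact_force: [-0.6, -0.4, -0.1]
grip_width: 0.0509
gripper_force: 0.0
rib [ 0.5688 -0.2869] [0.0551 0.012 ] 22.88 rim [ 0.568  -0.2875] [0.1107 0.0999] 22.84
shift(old axes)/20mm [0.15 0.34 6.21] shift(new axes) [0.14 0.34 6.21] turn/45 [ 0.     0.001 -0.001]
```

View pics/w1.png

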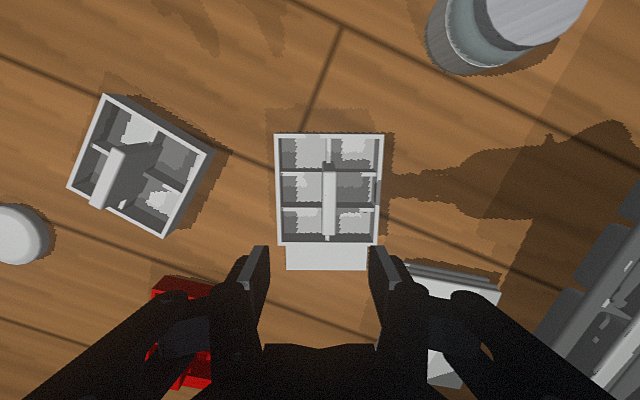

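The wrist picture shows the six-cell tray (rib at 328,200, tongue at 327,257) squared up between the fingers. I go down and close.

```bash
python3 -m crank '[[0.2,0.35,0.8,0,0,0],[0,0,0.8,0,0,0],[0,0,0.8,0,0,0],[0,0,0.8,0,0,0],[0,0,0.8,0,0,0],[0,0,0.8,0,0,0],[0,0,0.7,0,0,0],[0,0,0.5,0,0,0],[0,0,0.2,0,0,0],[0,0,0,0,0,0],[0,0,0,0,0,0]]'
python3 -m crank '[[0,0,0,0,0,0],[0,0,0,0,0,0],[0,0,0,0,0,0],[0,0,0,0,0,0],[0,0,0,0,0,0],[0,0,0,0,0,0],[0,0,0,0,0,0],[0,0,0,0,0,0]]' 0 80
python3 - <<'E'
from h import *
from bench import status
o=status.get_obs(); print(np.round(Rt(TY).inv().apply(np.array([.5685,-.2872,.034])-o["tcp_pos"]),4))
E
```

```text
clock: 4.15
tcp_pos: [0.5698, -0.2858, 0.0379]
orientation: [3.077, 0.629, 0.001]
contact_force: [0.9, -1.4, -0.1]
grip_width: 0.0514
gripper_force: 0.0
clock: 4.95
tcp_pos: [0.5698, -0.2858, 0.038]
orientation: [3.077, 0.629, 0.001]
contact_force: [-0.7, -0.6, 5.9]
grip_width: 0.0111
gripper_force: 78.7
[-0.0017  0.0008  0.004 ]
```

```bash
cat >> h.py <<'E'
OFF=np.array([-.0017,0,.004])  # tray_center in tool frame
def tcp_for(x,y,z,tilt): # tongue tip in cradle frame -> tcp
    R=Rt(CY,tilt); Rtr=R*Ro.from_euler('x',180,degrees=True)
    tip=np.array([*CR,0])+Ro.from_euler('z',CY,degrees=True).apply([x,y,z])
    return tip-Rtr.apply([-.095,0,-.031])-R.apply(OFF)
E
python3 -m crank '[[0,0,-0.5,0,0,0],[0,0,-1,0,0,0],[0,0,-1,0,0,0],[0,0,-1,0,0,0],[0,0,-1,0,0,0],[0,0,-1,0,0,0],[0,0,-1,0,0,0],[0,0,-1,0,0,0],[0,0,-0.5,0,0,0],[0,0,0,0,0,0]]'
python3 - <<'E'
from h import *
from bench import status
o=status.get_obs(); print(tcp_for(-.044,0,.1,15)); go(o,tcp_for(-.044,0,.1,15),CY,0)
for n in("scene","side"):
    f=dict(np.load(n+"0.npz"));P=cloud(f)[f["depth"]>0]
    for y in np.arange(-.3,.3,.1):
        m=(abs(P[:,0]-.56)<.12)&(abs(P[:,1]-y-.05)<.05); print(n,round(y,1),P[m,2].max().round(3))
E
```

```text
clock: 5.95
tcp_pos: [0.5699, -0.2858, 0.1987]
orientation: [3.077, 0.629, 0.003]
contact_force: [-0.4, 0.1, -2.2]
grip_width: 0.0105
gripper_force: 78.1
[0.58104436 0.21024372 0.15883521]
shift(old axes)/20mm [ 10.24 -22.6    1.97] shift(new axes) [ -6.38 -23.97   1.99] turn/45 [ 0.001 -0.003  0.874]
scene -0.3 0.07
scene -0.2 0.071
scene -0.1 0.033
scene 0.0 0.081
scene 0.1 0.034
scene 0.2 0.039
side -0.3 0.068
side -0.2 0.069
side -0.1 0.028
side 0.0 0.08
side 0.1 0.033
side 0.2 0.033
```

```bash
python3 -m crank '[[0,0,0,0,0,0.175],[0,0,0,0,0,0.175],[0,0,0,0,0,0.175],[0,0,0,0,0,0.175],[0,0,0,0,0,0.174],[-0.2,-0.6,0,0,0,0],[-0.27,-1,0,0,0,0],[-0.27,-1,0,0,0,0],[-0.27,-1,0,0,0,0],[-0.27,-1,0,0,0,0],[-0.27,-1,0,0,0,0],[-0.27,-1,0,0,0,0]]'
python3 -m crank '[[-0.27,-1,0,0,0,0],[-0.27,-1,0,0,0,0],[-0.27,-1,0,0,0,0],[-0.27,-1,0,0,0,0],[-0.27,-1,0,0,0,0],[-0.27,-1,0,0,0,0],[-0.27,-1,0,0,0,0],[-0.27,-1,0,0,0,0],[-0.27,-1,0,0,0,0],[-0.27,-1,0,0,0,0],[-0.27,-1,0,0,0,0],[-0.27,-1,0,0,0,0]]'
python3 -m crank '[[-0.27,-1,0,0,0,0],[-0.27,-1,0,0,0,0],[-0.27,-1,0,0,0,0],[-0.27,-1,0,0,0,0],[-0.27,-0.8,0,0,0,0],[-0.27,-0.6,0,0,0,0],[0,0,0,0,0.111,0],[0,0,0,0,0.111,0],[0,0,0,0,0.111,0],[0,0,0,0,0,0],[0,0,0,0,0,0]]'
python3 - <<'E'
from h import *
from bench import status,eyes
f=eyes.grab_frame("side"); cv2.imwrite("pics/s2.png",f["image"][:,:,::-1]); np.savez("side2.npz",**f)
f=eyes.grab_frame("scene"); cv2.imwrite("pics/c2.png",f["image"][100:260,320:540,::-1].repeat(3,0).repeat(3,1)); np.savez("scene2.npz",**f)
o=status.get_obs(); go(o,tcp_for(-.044,0,.1,15),CY,15); go(o,tcp_for(-.044,0,.1,15),CY,0)
E
```

```text
clock: 7.15
tcp_pos: [0.5704, -0.1465, 0.1964]
orientation: [-3.111, 0.435, 0.003]
contact_force: [0.4, 0.5, -1.8]
grip_width: 0.0109
gripper_force: 78.1
clock: 8.35
tcp_pos: [0.5748, 0.1015, 0.1964]
orientation: [3.111, -0.435, -0.003]
contact_force: [-0.4, -0.7, -1.9]
grip_width: 0.0109
gripper_force: 78.1
clock: 9.45
tcp_pos: [0.5746, 0.2128, 0.1973]
orientation: [3.048, -0.432, 0.398]
contact_force: [1.0, 0.6, -2.4]
grip_width: 0.011
gripper_force: 78.2
shift(old axes)/20mm [-0.23  0.02  1.94] shift(new axes) [-0.24  0.02  1.94] turn/45 [ 0.001  0.002 -0.002]
shift(old axes)/20mm [-0.23  0.02  1.94] shift(new axes) [0.27 0.02 1.93] turn/45 [ 0.    -0.332 -0.002]
```

View pics/s2.png

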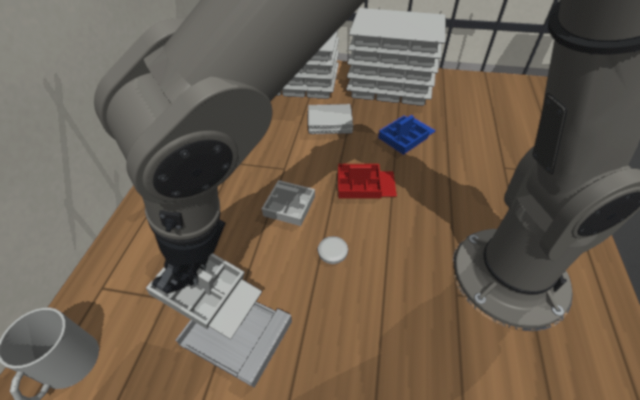

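View pics/c2.png

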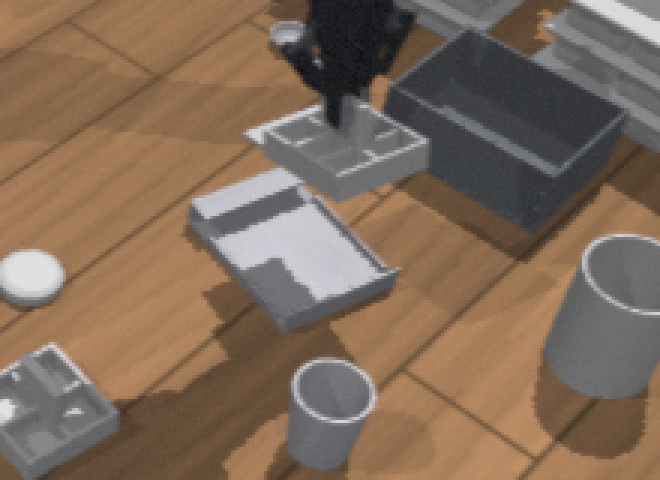

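Both views show the tray held tilted above the cradle, tongue at about (237,308) in side, pointing to the lip. I check the held pose against depth.

```bash
python3 - <<'E'
from h import *
from bench import status
o=status.get_obs(); f=dict(np.load("side2.npz")); P=cloud(f)[278:345,190:270]; im=f["image"][278:345,190:270].astype(int)
R=Ro.from_rotvec(o["orientation"]); Rtr=R*Ro.from_euler('x',180,degrees=True); c=o["tcp_pos"]+R.apply(OFF)
q=Rtr.inv().apply((P.reshape(-1,3)-c)); q=q[(np.ptp(im,axis=2).ravel()<28)&(P[...,2].ravel()>.07)]
t=q[(q[:,0]<-.06)&(q[:,2]<-.015)]; print(len(t),"x",np.percentile(t[:,0],[0,2,50]),"y",np.percentile(t[:,1],[1,99]),"z fit (slope,at -95)",np.polyfit(t[:,0]+.095,t[:,2],1),"expect -.028")
for x,z,a in((-.044,.1,15),(-.044,.012,15),(-.075,.012,15)):print(x,z,a);go(o,tcp_for(x,0,z,a),CY,a)
E
```

```text
1360 x [-0.09903971 -0.09838962 -0.07981125] y [-0.04403439  0.04448207] z fit (slope,at -95) [ 0.00392252 -0.02917775] expect -.028
-0.044 0.1 15
shift(old axes)/20mm [-0.23  0.02  1.94] shift(new axes) [-0.24  0.02  1.94] turn/45 [ 0.001  0.002 -0.002]
-0.044 0.012 15
shift(old axes)/20mm [-1.37  0.02  6.19] shift(new axes) [-1.37  0.02  6.19] turn/45 [ 0.001  0.002 -0.002]
-0.075 0.012 15
shift(old axes)/20mm [-2.86  0.02  5.79] shift(new axes) [-2.87  0.02  5.79] turn/45 [ 0.001  0.002 -0.002]
```

```bash
python3 -m crank '[[-0.15,0,0.7,0,0,0],[-0.15,0,0.7,0,0,0],[-0.15,0,0.7,0,0,0],[-0.15,0,0.7,0,0,0],[-0.15,0,0.7,0,0,0],[-0.15,0,0.7,0,0,0],[-0.15,0,0.7,0,0,0],[-0.15,0,0.6,0,0,0],[-0.15,0,0.4,0,0,0],[0,0,0.25,0,0,0],[0,0,0,0,0,0]]'
python3 -m crank '[[-0.25,0,-0.07,0,0,0],[-0.25,0,-0.07,0,0,0],[-0.25,0,-0.07,0,0,0],[-0.25,0,-0.07,0,0,0],[-0.25,0,-0.07,0,0,0],[-0.15,0,-0.04,0,0,0],[0,0,0,0,0,0],[0,0,0,0,0,0],[0,0,0,0,0,0]]'
python3 - <<'E'
from h import *
from bench import status,eyes
f=eyes.grab_frame("side"); cv2.imwrite("pics/s3.png",f["image"][250:390,130:310,::-1].repeat(4,0).repeat(4,1)); np.savez("side3.npz",**f)
o=status.get_obs()
for a in (15,10,5,0): print(a); go(o,tcp_for(-.073,0,.0086,a),CY,a)
E
```

```text
clock: 10.65
tcp_pos: [0.5805, 0.2109, 0.0709]
orientation: [3.048, -0.434, 0.4]
contact_force: [-0.0, -0.7, -2.4]
grip_width: 0.011
gripper_force: 78.3
clock: 11.55
tcp_pos: [0.5529, 0.2191, 0.0718]
orientation: [3.048, -0.435, 0.401]
contact_force: [-0.6, 0.4, -2.7]
grip_width: 0.0106
gripper_force: 78.3
15
shift(old axes)/20mm [-0.04  0.03  0.22] shift(new axes) [-0.04  0.03  0.22] turn/45 [ 0.     0.    -0.001]
10
shift(old axes)/20mm [0.1  0.03 0.65] shift(new axes) [0.15 0.03 0.63] turn/45 [ 0.    -0.111 -0.001]
5
shift(old axes)/20mm [0.2  0.03 1.08] shift(new axes) [0.38 0.03 1.03] turn/45 [ 0.    -0.222 -0.001]
0
shift(old axes)/20mm [0.25 0.03 1.53] shift(new axes) [0.64 0.03 1.41] turn/45 [ 0.    -0.333 -0.001]
```

View pics/s3.png

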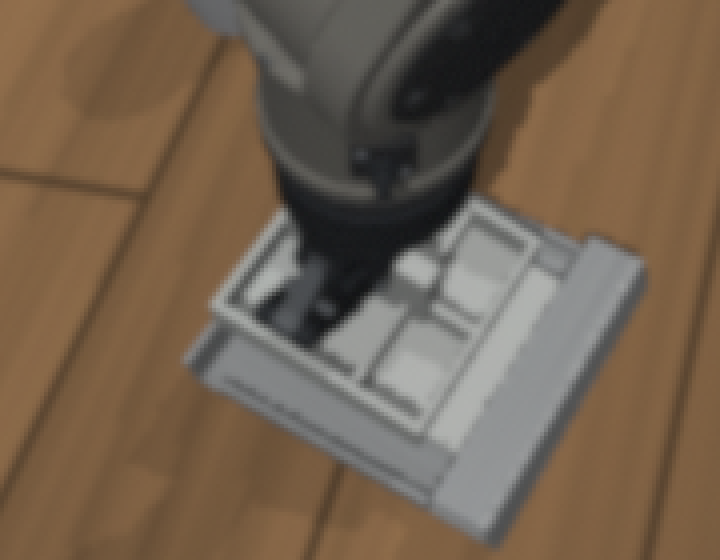

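The tongue is under the lip (crop 495,370) with the far end raised. I check the lateral centring by depth before swinging down.

```bash
python3 - <<'E'
from h import *
f=dict(np.load("side3.npz")); P=cloud(f)[250:390,130:310].reshape(-1,3); im=f["image"][250:390,130:310].astype(int)
q=Ro.from_euler('z',-CY,degrees=True).apply(P-[*CR,0]); g=(np.ptp(im,axis=2).ravel()<28)
l=q[g&(q[:,0]<-.058)&(q[:,0]>-.1)&(q[:,2]>.024)&(q[:,2]<.04)]; print("lip y",np.percentile(l[:,1],[.5,99.5]),"x",np.percentile(l[:,0],[1,99]))
bright=im.min(2).ravel()>165
t=q[g&bright&(q[:,0]<-.035)&(q[:,0]>-.055)&(q[:,2]>.011)&(q[:,2]<.04)]; print(len(t),"tongue y",np.percentile(t[:,1],[1,99]))
b=q[g&(q[:,2]>.045)&(q[:,2]<.09)&(abs(q[:,1])<.08)]; print("box y",np.percentile(b[:,1],[1,99]))
E
```

```text
lip y [-0.06720773  0.06773902] x [-0.08731071 -0.05825129]
330 tongue y [-0.0412189   0.04208764]
box y [-0.04891705  0.05042242]
```

```bash
python3 -m crank '[[0.05,0,0.32,0,-0.055,0],[0.06,0,0.32,0,-0.056,0],[0.07,0,0.21,0,-0.055,0],[0.07,0,0.21,0,-0.056,0],[0.065,0,0.21,0,-0.055,0],[0.065,0,0.21,0,-0.056,0],[0,0,0,0,0,0],[0,0,0,0,0,0],[0,0,0,0,0,0]]'
python3 - <<'E'
from h import *
from bench import status
go(status.get_obs(),tcp_for(-.073,0,.0082,0),CY,0)
E
```

```text
clock: 12.5
tcp_pos: [0.5641, 0.2159, 0.0438]
orientation: [3.11, -0.442, 0.001]
contact_force: [-0.3, 0.7, -1.5]
grip_width: 0.0109
gripper_force: 78.4
shift(old axes)/20mm [0.06 0.03 0.03] shift(new axes) [0.06 0.03 0.03] turn/45 [ 0.    -0.001  0.   ]
```

```bash
python3 -m crank '[[0,0,0.04,0,0,0],[0,0,0,0,0,0],[0,0,0,0,0,0]]'
python3 -m crank '[[0,0,0,0,0,0],[0,0,0,0,0,0],[0,0,0,0,0,0],[0,0,0,0,0,0],[0,0,0,0,0,0]]' 0.5
python3 -m crank '[[0,0,-0.3,0,0,0],[0,0,-0.7,0,0,0],[0,0,-1,0,0,0],[0,0,-1,0,0,0],[0,0,-1,0,0,0],[0,0,-1,0,0,0],[0,0,-1,0,0,0],[0,0,-1,0,0,0],[0,0,0,0,0,0],[0,0,0,0,0,0]]'
python3 - <<'E'
from h import *
from bench import status,eyes
f=eyes.grab_frame("side"); cv2.imwrite("pics/s4.png",f["image"][250:390,130:310,::-1].repeat(4,0).repeat(4,1))
f=eyes.grab_frame("wrist"); P=cloud(f).reshape(-1,3); im=f["image"].astype(int); cv2.imwrite("pics/w4.png",f["image"][:,:,::-1])
q=Ro.from_euler('z',-CY,degrees=True).apply(P-[*CR,0]); g=(np.ptp(im,axis=2).ravel()<28)&(f["depth"].ravel()>0)&(abs(q[:,0])<.095)&(abs(q[:,1])<.075)
a=q[g&(q[:,2]>.063)&(q[:,2]<.08)]; print("rib",*rect(a),np.median(a[:,2]),"expect .073")
a=q[g&(q[:,2]>.028)&(q[:,2]<.038)&(q[:,0]>-.05)&(abs(q[:,1])<.058)]; print("rim",*rect(a))
A=np.c_[a[:,:2],np.ones(len(a))]; a=a[a[:,2]>.031]; A=np.c_[a[:,:2],np.ones(len(a))]; c=np.linalg.lstsq(A,a[:,2],rcond=None)[0]; print("rim plane",c)
E
```

```text
clock: 12.8
tcp_pos: [0.5643, 0.2159, 0.0431]
orientation: [3.11, -0.442, 0.0]
contact_force: [-0.2, -0.1, -3.6]
grip_width: 0.011
gripper_force: 78.4
clock: 13.3
tcp_pos: [0.5647, 0.2157, 0.0431]
orientation: [-3.11, 0.443, -0.0]
contact_force: [0.6, 0.3, 0.3]
grip_width: 0.0423
gripper_force: 0.0
clock: 14.3
tcp_pos: [0.5647, 0.2158, 0.1839]
orientation: [-3.109, 0.443, -0.002]
contact_force: [-0.3, -0.5, -0.5]
grip_width: 0.0428
gripper_force: 0.0
rib [0.0216 0.0007] [0.0555 0.011 ] 0.24 0.07281963699840151 expect .073
rim [0.0213 0.0005] [0.1099 0.1003] 0.03
rim plane [ 0.00110803 -0.00125746  0.03291517]
```

View pics/w4.png

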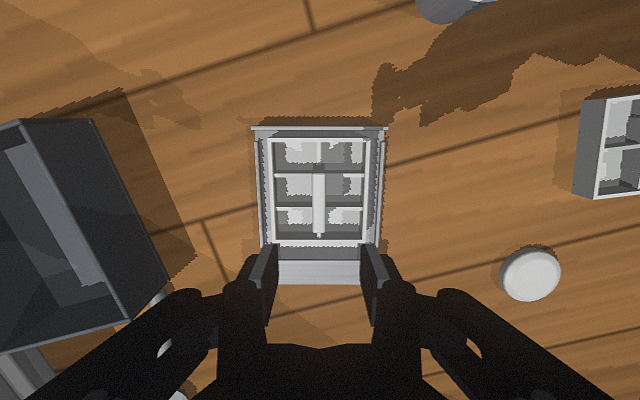

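The tray (320,190) lies flat and centred. Its tongue goes under the lip at (320,268), with the tip at about x = -74 mm, and the heights match a tray seated on the floor. The gripper is clear, so I hand in.

```bash
python3 -c "
from bench import r
print(r.hand_in())"
```

```text
the job is handed in; nothing more can be done
None
```

The six-cell tray is lying flat on the cradle floor with its tongue about 18 mm under the lip, the square tray was not touched, and the job was handed in at about 14 s; no verdict was returned.

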